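# Park the loader's index plunger and dock the tube cassette

### The arm

A 7-joint arm with a two-finger parallel gripper is mounted at the origin on the work surface. World frame = base frame: x ahead of the robot, y to its left, z up, the work surface at z = 0. Lengths are in m, angles in degrees, forces in N, time in s.
With the tool pointing down it reaches from about 0.425 to 0.875 m from the base axis. Payload 4.7 kg.
Tool frame: the origin (TCP) lies on the centre line of the jaws, within the pads' length; the fingertips stand 8 mm ahead of it and the grasp point (between the pads) lies 11 mm behind it; z points along the fingers, y is the direction in which the jaws open and shut (so a half turn about z gives the same grasp; the last joint's range is limited). The gripper opens to 87 mm and grips with 3 to 60 N. Pads are 19 mm wide; open, the fingers measure 117 mm over their backs; the gripper's body (75 mm by 190 mm) begins 51 mm behind the grasp point.
Start: joints at [-75.51, 18.392, -4.016, 83.108, 1.295, 78.541, -3.26], TCP at [0.154, 0.632, 0.198] pointing down, gripper open.
Joint ranges: [-163.93, 163.93], [-17.29, 119.83], [-79.2, 71.16], [3.27, 140.29], [-89.18, 269.18], [5.43, 117.66], [-154.24, 154.24]. Speed limits (degrees/s): [147.25, 147.25, 180, 180, 180, 180, 180].

### API

Orientations are given as [roll, pitch, yaw] about the fixed x, y, z axes, in that order (R = Rz(yaw) Ry(pitch) Rx(roll)).
In Python, from cell import status, vision, workorder gives the robot as it stands.
- The arm moves only by the tool step_arm, never from a script. Its argument "series" is a list of rows, each an object of numbers: "ax", "ay", "az": the turn, a rotation vector about the world's x, y, z in degrees; "x", "y", "z": the shift along the world's x, y, z in m; "claw": the opening in per cent of the stroke, from 0 (shut) to 100 (fully open). In form: [{"ax": .., "ay": .., "az": .., "x": .., "y": .., "z": .., "claw": ..}, ...]. A call has 1 to 12 rows; each row is the pose to reach, as a shift and turn from the pose commanded when the call began; what a row does not reach only later rows make up. A row lasts 1/10 s, in which the tool goes at most 50 mm and 8.59 degrees, less where a joint would pass 70% of its speed; a pose out of reach is approached as far as the arm can. A call with a gripper value outside its range is refused whole. The fingers move at their own pace and stop on an object; "squeeze" is the grip in N (left out, the last holds). Time passes only in rows, so rows that repeat a pose let the fingers close. It gives the time, the measured TCP pose, the force and the opening at its end, in the units of the state.
- status.get_obs(): the state, without advancing time (a new reading comes with each control period).
- vision.read_camera(name): name is "side" or "top" or "wrist"; returns the picture (420x560x3 uint8, red, green, blue); there is no depth.
- vision.camera_params(name): a dict with "fovy" (degrees; the focal length in pixels is half the picture's height over the tangent of half this angle, whatever the lens; pixels are square), "cx", "cy" (the principal point, pixels), "eye" and "orientation" of the camera in the world; the wrist camera has in their place "tool_from_camera" (4x4, takes a point from camera to tool coordinates, whose origin is the TCP and whose axes are the flange's). Camera axes: x right, y down, z forward; pixel columns grow to the right and rows downward; lengths in m; the calibration is good to about 2 mm. A picture is of the moment at which its call begins: read the wrist's pose just before it. camera_params takes no time and is no camera call.
- workorder.sign_off(): hands the job in, once; it reports no verdict.
The state is a dict: "time_s": time; "qpos": joint angles; "joint_velocities": joint speeds; "effort": joint torques, N m; "tool_pos": TCP position; "tool_rot": TCP orientation; "force": force on the tool from outside, world axes, zero at the start; "wrist_torque": the same for the moment, N m; "grip_width": finger opening in m.
Only numpy, scipy, OpenCV 4.12 (cv2) and the standard library are available. Lean on these libraries where they do the work, as an engineer would, in place of code of your own. Each camera call takes 0.05 s, during which the arm holds its last target.

### The job

The tube cassette on the loader ramp is held back by the spring-loaded stop pin under the bridge. Pull the plunger's T-bar right up before turning it, twist it anticlockwise, a little less than a quarter turn, into its rest notch and let go so that it stays retracted, then push the cassette up the ramp under the bridge and leave it resting flat against the top stop, with the plunger still parked. Do not shove or knock over the stack of dishes, the spatula or the bench timer lying near it.

Things in the scene. Friction and masses are not known exactly. Their poses are not given: they have to be found in the camera images.
- stand: Loader's fixed level aluminium base plate, 300 x 136 x 10 mm, flat on the bench. Origin: centre of its underside. x axis: the horizontal direction that leads up the ramp; z up. A bridge over it carries the index plunger, whose vertical axis is at x = +88 mm, y = 0.
- bridge (a point): Middle of the bridge's top, on the plunger's axis, 114 mm above the bench; axes as the base plate. The bridge spans the ramp: 40 mm along x, 136 mm along y, 14 mm thick, posts at y = +-60 mm. On it stands the dark slotted collar, 46 mm across, 23.5 mm high. Below it hangs the steel stop pin, 8 mm across; home, its tip is 40 mm below this point, in the cassette's way.
- bar (a point): Centre (half-way up) of the black T-bar handle on top of the index plunger, 163 mm above the bench when home. x axis along the bar's 44 mm length, y across its 12 mm thickness, z up; the bar is 22 mm high, with 14 mm of bare 10 mm round stem between it and the collar when home. It rises and turns with the plunger; home, it lies along the ramp.
- plunger (a joint): How far the plunger is pulled up, m: 0 home (pin down), 0.027 end of travel. A spring pulls it down, 4 N at 0, 9.5 N at the end. It turns freely only when pulled up at least 0.021 (below that the slot holds it; never force it). In the rest notch it stands at about 0.015, and the pin clears the cassette by 4 mm or more.
- knob (a joint): Turn of the T-bar about its vertical axis, rad, positive anticlockwise from above: about 0 home (a deep slot holds it, with a little play), 1.22 (70 degrees) in the rest notch, end stop 1.55. The notch is a V that draws the plunger in if it is let down between about 0.9 and 1.5; short of that it stays on the collar's flat top or drops home.
- deck: Fixed ramp deck, 285 x 100 mm, rising at 8 degrees. Origin: underside centre of its plate; x up the slope, y across, z square to the slope. Sliding surface at z = 8 mm. Side rails: inner faces at y = +-45 mm, 10 mm above the surface. Low end (x = -142 mm) open. Top stop: wall 26 mm above the surface, inner face at x = +135 mm. The pin comes down at about x = +92 mm.
- tray_mid (a point): Centre (half-way up) of the tube cassette: white block 127 mm long (its x axis, up the slope), 85 wide, 26 high, 24 caps on top, 0.2 to 0.45 kg, loose on the deck, 2.5 mm play to each rail; friction holds it on the slope. Its flat rear face, 63.5 mm behind this point, can be pushed from the low end. Against the stop this point is at x = +71.5 mm, z = 21 mm in the deck's frame.
- dishes: Bystander, to be left alone: stack of three round lidded dishes, 92 mm across, 44 mm high, beside the loader on the side of its base's +y. Origin: underside centre.
- spatula: Bystander, to be left alone: slim steel laboratory spatula, 180 x 16 x 6 mm, lying beside the loader on the side of its base's -y, about parallel to it. Origin: underside centre, x axis along it.
- timer: Bystander, to be left alone: flat bench timer 55 x 70 x 16 mm. Origin: underside centre.
There are look-alikes about, which are no part of the job. Leave any brown or green look-alike of the part that bears tray_mid alone.

How it is judged (in metres and radians):
On the way, in this order (a step that is already met when the one before it is completed fails the run):
1. the plunger is parked: pulled up, turned and let down into its rest notch, and let go, with the cassette still on the ramp short of the top (value of joint plunger between 0.0125 and 0.0175 m and value of joint knob between 1.05 and 1.4 rad and contact force between the fingers and knob below 0.1 N and x of tray_mid in the frame of deck below 0.03 m), for 0.3 s.
2. the cassette has been pushed up against the top stop with the plunger still parked (x of tray_mid in the frame of deck between 0.0665 and 0.075 m and z of tray_mid in the frame of deck between 0.017 and 0.025 m and angle between the x axis of tray_mid and the x axis of deck, either way round below 0.07 rad and angle between the z axis of tray_mid and the z axis of deck, either way round below 0.05 rad and value of joint plunger between 0.0125 and 0.0175 m and value of joint knob between 1.05 and 1.4 rad), for 0.2 s.
At the end, for the whole second after the job is handed in: The plunger stands by itself in its rest notch (pulled up 12.5 to 17.5 mm, turned 1.05 to 1.4 rad) and the cassette rests flat on the deck between the rails, at most 5 mm short of the top stop, within 4 degrees of square, at rest, and nothing is held (all of step 2 and linear speed of tray below 0.01 m/s and velocity of joint plunger below 0.005 m/s); the robot touches nothing.
It fails at once if the T-bar is forced round while the plunger is still down in its slot (value of joint plunger below 0.011 m and value of joint knob above 0.25 rad).
It fails at once if the stack of dishes or the spatula or the bench timer is shoved more than 40 mm or knocked over (distance of any of dishes, spatula, timer from where it was at the start of the episode above 0.04 m or angle between any of dishes, spatula, timer's own z axis and vertical above 0.6 rad).
It also fails if it takes over 53 s, if anything falls off the work surface, if the arm or the gripper's body presses on something with over 40 N, if the wrist force passes 120 N, or if a joint passes its speed limit or range.

## Working session

There is one attempt and no reset: what is moved stays moved. The work goes in short steps, Python scripts to look and compute and a tool call to move; the robot and the scene stay as the last step left them, time stands still between calls to the robot, and variables do not carry over. Pictures are saved under pics/ and viewed, and the job is handed in when it is done.

Besides the shell and the picture viewer there is one more tool, called after "Request:" by a JSON object that holds its "api" and its "payload". step_arm: Moves the arm, as the interface text tells. Its arguments: {"type":"object","properties":{"series":{"type":"array"},"squeeze":{"type":"number"}},"required":["series"]}

```bash
mkdir -p pics; ls; python3 - <<'E'
from cell import status, vision, workorder
import cv2
print(status.get_obs())
for n in ["side","top","wrist"]:
    print(n,vision.camera_params(n))
    cv2.imwrite(f"pics/{n}0.png",vision.read_camera(n)[:,:,::-1])
E
```

```text
pics
{'time_s': 0.0, 'qpos': array([-75.50859797,  18.4399698 ,  -4.01633035,  83.1745587 ,
         1.29703957,  78.54118822,  -3.26136507]), 'joint_velocities': array([-0.10760443,  0.00969689,  0.03140755, -0.10489033,  0.06437672,
        0.13867814, -0.06858121]), 'effort': array([ 2.31127542e-04, -4.91293716e+01, -4.03679274e-01, -3.12529492e+01,
       -6.37595449e-02,  4.39919543e-02,  1.93324217e-04]), 'tool_pos': array([0.15367788, 0.63095292, 0.19695438]), 'tool_rot': array([-1.79889644e+02,  7.50013633e-03,  1.66318147e+02]), 'force': array([ 0.67006988, -0.94169264,  0.20664636]), 'wrist_torque': array([-0.02408256,  0.0103608 , -0.02005378]), 'grip_width': 0.08699747556425887}
side {'fovy': 52.84600534758815, 'cx': 278.7899385346545, 'cy': 204.67765356595245, 'eye': array([ 0.38028476, -0.71146388,  0.73243002]), 'orientation': array([-128.85404064,   -0.47195762,  -10.14446216])}
top {'fovy': 53.20002666310256, 'cx': 277.84839249277115, 'cy': 204.94377813799943, 'eye': array([0.38191402, 0.07420752, 0.997336  ]), 'orientation': array([-170.80224493,   -0.48700207,  -89.71206287])}
wrist {'fovy': 66.64348036833479, 'cx': 275.29854932979384, 'cy': 206.1230549229952, 'tool_from_camera': array([[-7.79813186e-04, -9.68902273e-01, -2.47442473e-01,
         6.72185833e-02],
       [ 9.99999255e-01, -5.23203419e-04, -1.10280026e-03,
         6.52122461e-04],
       [ 9.39042926e-04, -2.47443149e-01,  9.68901959e-01,
        -1.86256979e-01],
       [ 0.00000000e+00,  0.00000000e+00,  0.00000000e+00,
         1.00000000e+00]])}
```

View pics/side0.png

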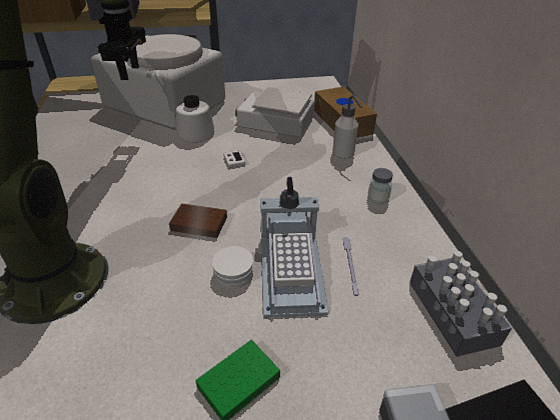

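View pics/top0.png

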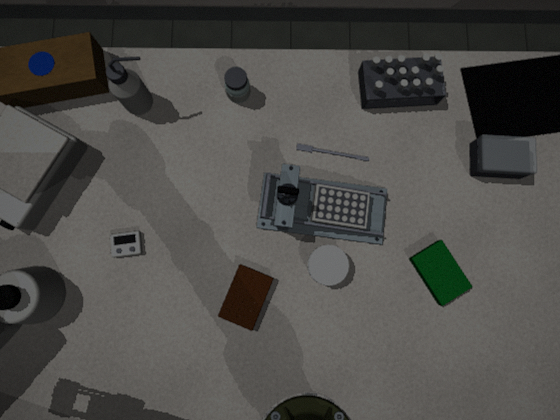

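View pics/wrist0.png

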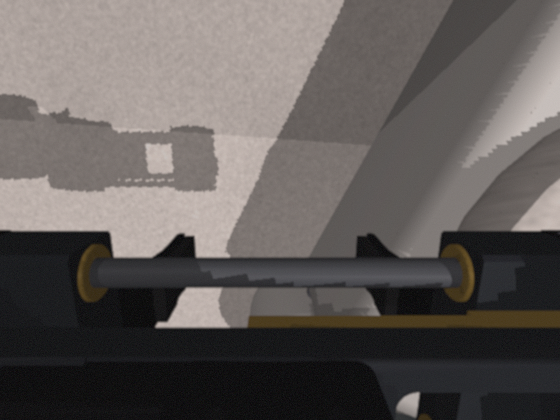

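The loader is in the middle (top ~(320,207)). Its ramp rises to the left in the top view, which is world +y. White tray ≈(341,206); brown (246,297) and green (440,272) blocks are look-alikes. Next: close crops.

```bash
cat > h.py <<'E'
import numpy as np, cv2
from scipy.spatial.transform import Rotation as R
from cell import status, vision, workorder
def cam(n,obs=None):
    p=vision.camera_params(n); f=210/np.tan(np.radians(p['fovy']/2))
    if n=='wrist':
        T=np.eye(4);T[:3,:3]=R.from_euler('xyz',obs['tool_rot'],degrees=True).as_matrix();T[:3,3]=obs['tool_pos']
        T=T@p['tool_from_camera']; return f,p['cx'],p['cy'],T[:3,3],T[:3,:3]
    return f,p['cx'],p['cy'],np.array(p['eye']),R.from_euler('xyz',p['orientation'],degrees=True).as_matrix()
def unproj(c,u,v,z):
    f,cx,cy,e,M=c; d=M@np.array([(u-cx)/f,(v-cy)/f,1]); return e+d*(z-e[2])/d[2]
def proj(c,P):
    f,cx,cy,e,M=c; q=(np.atleast_2d(P)-e)@M; return np.c_[cx+f*q[:,0]/q[:,2],cy+f*q[:,1]/q[:,2]]
E
python3 - <<'E'
import cv2
a=cv2.imread('pics/top0.png')[135:295,235:405]; cv2.imwrite('pics/top0c.png',cv2.resize(a,None,fx=4.7,fy=3.75*1.0 if 0 else 3.7,interpolation=cv2.INTER_CUBIC))
b=cv2.imread('pics/side0.png')[170:325,200:370]; cv2.imwrite('pics/side0c.png',cv2.resize(b,None,fx=3.8,fy=3.8,interpolation=cv2.INTER_CUBIC))
E
```

```text
(no output)
```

View pics/top0c.png

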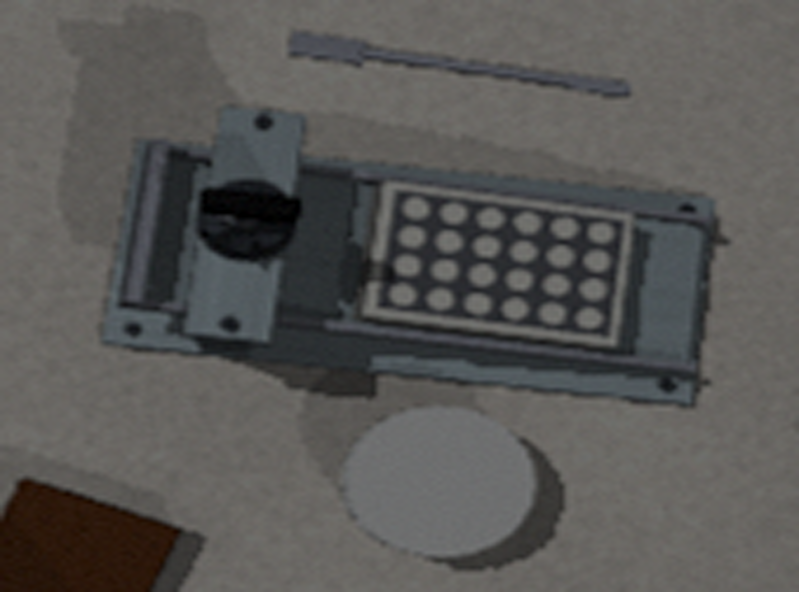

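View pics/side0c.png

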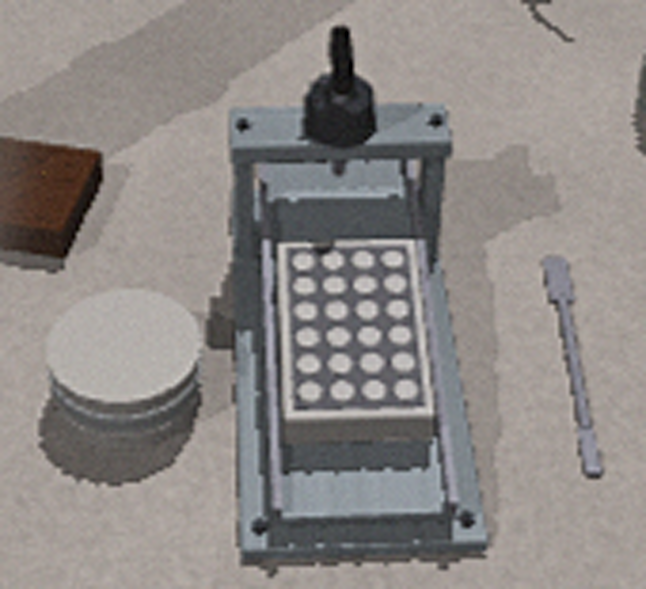

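```bash
cat > fit.py <<'E'
from h import *
from scipy.optimize import least_squares
T=lambda a,b:(235+a/4.7,135+b/3.7)
S=lambda a,b:(200+a/3.8,170+b/3.8)
D=[('top',T(222,106),(108,-68,114)),('top',T(305,115),(68,-68,114)),('top',T(268,342),(68,68,114)),('top',T(186,333),(108,68,114)),
('top',T(715,198),(-150,-68,10)),('top',T(695,405),(-150,68,10)),('top',T(103,342),(150,68,10)),('top',T(137,140),(150,-68,10)),
('side',S(232,108),(108,68,114)),('side',S(452,105),(108,-68,114)),('side',S(230,150),(68,68,114)),('side',S(452,148),(68,-68,114)),
('side',S(243,552),(-150,68,10)),('side',S(488,545),(-150,-68,10))]
C={n:cam(n) for n in('top','side')}
def pts(p,P): return R.from_euler('z',p[2]).apply(np.array(P)/1000)+[p[0],p[1],0]
def res(p,cams=('top','side')): return np.concatenate([(proj(C[n],pts(p,P))[0]-uv) for n,uv,P in D if n in cams])
if __name__=='__main__':
    for cs in [('top',),('side',),('top','side')]:
        r=least_squares(res,[0.5,0,1.57],args=(cs,)); print(cs,r.x[:2],np.degrees(r.x[2]),np.round(r.fun.reshape(-1,2),1).tolist())
    p=r.x
    print('bar',pts(p,[88,0,163]))
    for n,(u,v) in [('top',T(250,195)),('side',S(342,30))]: print(n,unproj(C[n],u,v,.174))
    # tray top corners at approx height
    for uv in [(388,182),(635,212),(612,347),(362,318)]:
        w=unproj(C['top'],*T(*uv),.065); print(R.from_euler('z',-p[2]).apply(w-[p[0],p[1],0]))
    for nm,uv,z in [('dish',T(440,482),.044),('spatR',T(628,88),.003),('spatL',T(290,45),.003),('timer',(127,243),.016)]:
        w=unproj(C['top'],*uv,z); print(nm,w,R.from_euler('z',-p[2]).apply(w-[p[0],p[1],0]))
E
python3 fit.py
```

```text
('top',) [ 0.53533073 -0.04009445] 82.88345567874394 [[-0.1, -0.2], [0.5, -0.3], [0.7, 0.3], [-0.6, 0.3], [0.5, -0.3], [-0.3, -0.0], [-0.6, 0.5], [-0.1, -0.5]]
('side',) [ 0.53568978 -0.04279497] 82.31048870444509 [[-0.1, 0.1], [-1.0, -0.2], [0.6, -0.2], [1.0, -0.9], [-0.9, 0.5], [0.5, 0.3]]
('top', 'side') [ 0.53548518 -0.04087386] 82.68241164244307 [[0.4, -0.4], [1.0, -0.4], [0.9, 0.1], [-0.4, 0.1], [0.9, -0.1], [-0.0, 0.1], [-0.3, 0.2], [0.4, -0.8], [-0.6, -0.3], [-1.6, -0.8], [0.2, -0.6], [0.5, -1.6], [-0.6, -0.1], [0.6, -0.6]]
bar [0.54669366 0.04640941 0.163     ]
top [0.55038145 0.04734041 0.174     ]
side [0.54939457 0.06197746 0.174     ]
[ 0.02361783 -0.04313603  0.065     ]
[-0.09678173 -0.04048716  0.065     ]
[-0.09400981  0.04368395  0.065     ]
[0.0260416 0.0420404 0.065    ]
dish [ 0.39938247 -0.04818913  0.044     ] [-0.02459096  0.13406247  0.044     ]
spatR [ 0.65896849 -0.15527228  0.003     ] [-0.09773873 -0.1370484   0.003     ]
spatL [0.68713    0.02094775 0.003     ] [ 0.08063297 -0.14253557  0.003     ]
timer [0.44881848 0.41757613 0.016     ] [0.44367744 0.1443532  0.016     ]
```

```bash
python3 - <<'E'
from h import *
t=cam('top');s=cam('side')
for z in(0,.1,.15): print(z,unproj(t,10,297,z),unproj(s,192,101,z))
print(unproj(t,60,290,0),unproj(t,30,230,.1),unproj(s,190,143,0))
print(proj(t,[[.154,.632,.198]]))
E
```

```text
0 [3.23666541e-01 6.85350815e-01 1.11022302e-16] [0.32285583 0.88327349 0.        ]
0.1 [0.32950685 0.62407324 0.1       ] [0.33069671 0.6655411  0.1       ]
0.15 [0.332427   0.59343446 0.15      ] [0.33461714 0.55667491 0.15      ]
[ 3.40089745e-01  5.71525134e-01 -1.11022302e-16] [0.46964569 0.59649679 0.1       ] [0.31015041 0.55750593 0.        ]
[[-39.15735543 400.63593142]]
```

Request:
{"api": "step_arm", "payload": {"series": [{"z": 0.05},{"z": 0.1},{"z": 0.14},{"x": 0.02,"y": -0.045,"z": 0.14,"az": -8},{"x": 0.045,"y": -0.085,"z": 0.14,"az": -16},{"x": 0.07,"y": -0.125,"z": 0.14,"az": -24},{"x": 0.1,"y": -0.165,"z": 0.14,"az": -32},{"x": 0.13,"y": -0.205,"z": 0.14,"az": -40},{"x": 0.16,"y": -0.245,"z": 0.14,"az": -48},{"x": 0.185,"y": -0.285,"z": 0.14,"az": -56},{"x": 0.215,"y": -0.325,"z": 0.14,"az": -64},{"x": 0.245,"y": -0.365,"z": 0.14,"az": -72}]}}

```text
invalid input
```

Request:
{"api": "step_arm", "payload": {"series": [{"ax": 0,"ay": 0,"az": 0,"x": 0,"y": 0,"z": 0.05,"claw": 100},{"ax": 0,"ay": 0,"az": 0,"x": 0,"y": 0,"z": 0.1,"claw": 100},{"ax": 0,"ay": 0,"az": 0,"x": 0,"y": 0,"z": 0.14,"claw": 100},{"ax": 0,"ay": 0,"az": -8,"x": 0.02,"y": -0.045,"z": 0.14,"claw": 100},{"ax": 0,"ay": 0,"az": -16,"x": 0.045,"y": -0.085,"z": 0.14,"claw": 100},{"ax": 0,"ay": 0,"az": -24,"x": 0.07,"y": -0.125,"z": 0.14,"claw": 100},{"ax": 0,"ay": 0,"az": -32,"x": 0.1,"y": -0.165,"z": 0.14,"claw": 100},{"ax": 0,"ay": 0,"az": -40,"x": 0.13,"y": -0.205,"z": 0.14,"claw": 100},{"ax": 0,"ay": 0,"az": -48,"x": 0.16,"y": -0.245,"z": 0.14,"claw": 100},{"ax": 0,"ay": 0,"az": -56,"x": 0.185,"y": -0.285,"z": 0.14,"claw": 100},{"ax": 0,"ay": 0,"az": -64,"x": 0.215,"y": -0.325,"z": 0.14,"claw": 100},{"ax": 0,"ay": 0,"az": -72,"x": 0.245,"y": -0.365,"z": 0.14,"claw": 100}], "squeeze": 45}}

```text
time_s: 1.35
tool_pos: [0.3994, 0.2647, 0.3381]
tool_rot: [180.0, -0.0, 94.0]
force: [0.2, 1.2, -0.4]
grip_width: 0.0874
```

Request:
{"api": "step_arm", "payload": {"series": [{"ax": 0,"ay": 0,"az": -4,"x": 0.03,"y": -0.04,"z": 0,"claw": 100},{"ax": 0,"ay": 0,"az": -8,"x": 0.055,"y": -0.08,"z": 0,"claw": 100},{"ax": 0,"ay": 0,"az": -11.3,"x": 0.085,"y": -0.12,"z": 0,"claw": 100},{"ax": 0,"ay": 0,"az": -11.3,"x": 0.11,"y": -0.16,"z": -0.02,"claw": 100},{"ax": 0,"ay": 0,"az": -11.3,"x": 0.135,"y": -0.2,"z": -0.04,"claw": 100},{"ax": 0,"ay": 0,"az": -11.3,"x": 0.148,"y": -0.218,"z": -0.06,"claw": 100},{"ax": 0,"ay": 0,"az": -11.3,"x": 0.148,"y": -0.218,"z": -0.06,"claw": 100},{"ax": 0,"ay": 0,"az": -11.3,"x": 0.148,"y": -0.218,"z": -0.06,"claw": 100}]}}

```text
time_s: 2.15
tool_pos: [0.5463, 0.0487, 0.2775]
tool_rot: [-179.9, 0.0, 83.0]
force: [0.1, 0.2, 1.0]
grip_width: 0.0872
```

```bash
python3 - <<'E'
from fit import *
o=status.get_obs(); print(o['tool_pos'],o['tool_rot'])
im=vision.read_camera('wrist')[:,:,::-1].copy(); c=cam('wrist',o)
cv2.imwrite('pics/w1.png',im)
p=[.5355,-.0405,np.radians(82.7)]
pr=proj(c,pts(p,[[88+a,b,174] for a in(-22,22) for b in(-6,6)]+[[88,0,174],[68,68,114],[68,-68,114],[108,68,114],[108,-68,114]]));print(np.round(pr))
E
```

```text
[0.54632572 0.04865282 0.27753833] [-1.79910211e+02  1.34258717e-02  8.29702576e+01]
[[282. 224.]
 [270. 224.]
 [283. 178.]
 [270. 178.]
 [276. 201.]
 [216. 206.]
 [336. 206.]
 [214. 171.]
 [338. 171.]]
```

View pics/w1.png

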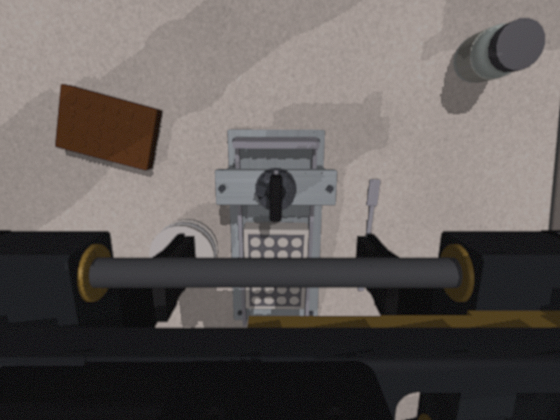

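Request:
{"api": "step_arm", "payload": {"series": [{"ax": 0,"ay": 0,"az": 0,"x": 0,"y": 0,"z": -0.03,"claw": 50},{"ax": 0,"ay": 0,"az": 0,"x": 0,"y": 0,"z": -0.06,"claw": 50},{"ax": 0,"ay": 0,"az": 0,"x": 0,"y": 0,"z": -0.09,"claw": 50},{"ax": 0,"ay": 0,"az": 0,"x": 0,"y": 0,"z": -0.11,"claw": 50},{"ax": 0,"ay": 0,"az": 0,"x": 0,"y": 0,"z": -0.125,"claw": 50},{"ax": 0,"ay": 0,"az": 0,"x": 0,"y": 0,"z": -0.125,"claw": 50},{"ax": 0,"ay": 0,"az": 0,"x": 0,"y": 0,"z": -0.125,"claw": 50}]}}

```text
time_s: 2.9
tool_pos: [0.5473, 0.0495, 0.1542]
tool_rot: [179.9, -0.0, 83.1]
force: [0.6, -0.7, 0.2]
grip_width: 0.0452
```

```bash
python3 - <<'E'
from fit import *
o=status.get_obs(); print(o['tool_pos'],o['tool_rot'],o['force'])
for n in('side','top'): cv2.imwrite(f'pics/{n}2.png',cv2.resize(vision.read_camera(n)[110:310,190:390,::-1],None,fx=3,fy=3,interpolation=cv2.INTER_CUBIC))
E
```

```text
[0.54732374 0.04948805 0.15416168] [ 1.79920340e+02 -4.22039452e-02  8.30920904e+01] [ 0.57505881 -0.72706904  0.21368562]
```

View pics/side2.png

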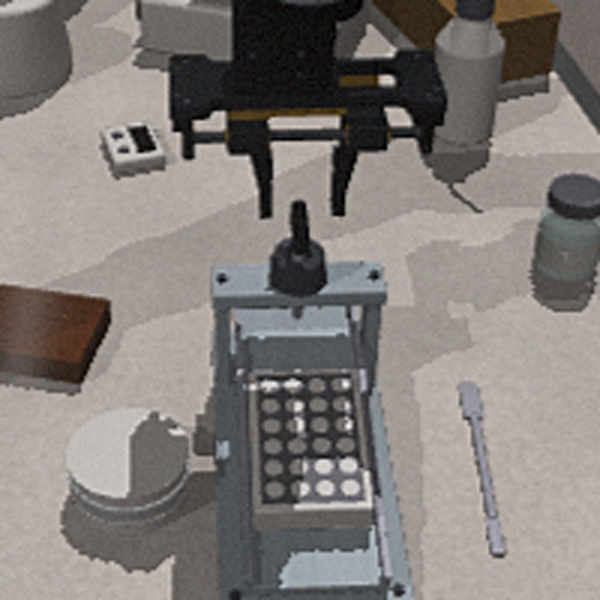

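```bash
python3 - <<'E'
from fit import *
s=C['side'];q=lambda P:(proj(s,P)-[190,110])*3
print(q([[.547,.0495,.146],[.547,.0495,.2]]),q(pts([.5355,-.0405,np.radians(82.7)],[[88,0,174],[88,0,138],[66,0,174],[110,0,174]])))
E
```

```text
[[299.22753073 243.06276967]
 [301.01089732 184.89132154]] [[300.43012337 215.53060775]
 [299.25815858 253.48850762]
 [302.52811959 232.93297759]
 [298.40599649 198.74096619]]
```

View pics/top2.png

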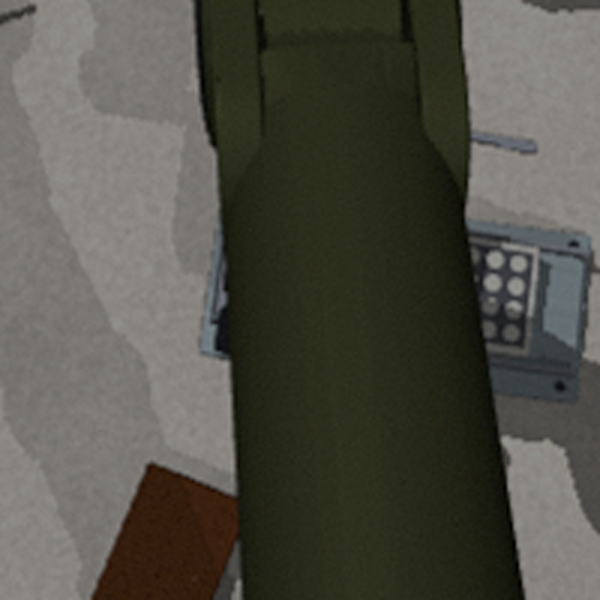

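```bash
python3 - <<'E'
from fit import *
o=status.get_obs();print(o['tool_pos'])
cv2.imwrite('pics/s3.png',cv2.resize(vision.read_camera('side')[130:230,230:360,::-1],None,fx=6,fy=6,interpolation=cv2.INTER_CUBIC))
im=vision.read_camera('wrist')[:,:,::-1].copy()
c=cam('wrist',o); print(proj(c,[o['tool_pos']-[0,0,.008]]), proj(c,pts([.5355,-.0405,np.radians(82.7)],[[66,0,174],[110,0,174],[88,68,114],[88,-68,114]])))
cv2.imwrite('pics/w3.png',im)
E
```

```text
[0.54786582 0.04906891 0.15469989]
[[275.1876284 233.4673243]] [[273.54333726 289.09425139]
 [273.86629816 215.8959116 ]
 [182.24386517 221.61624393]
 [365.31004501 222.41066765]]
```

View pics/s3.png

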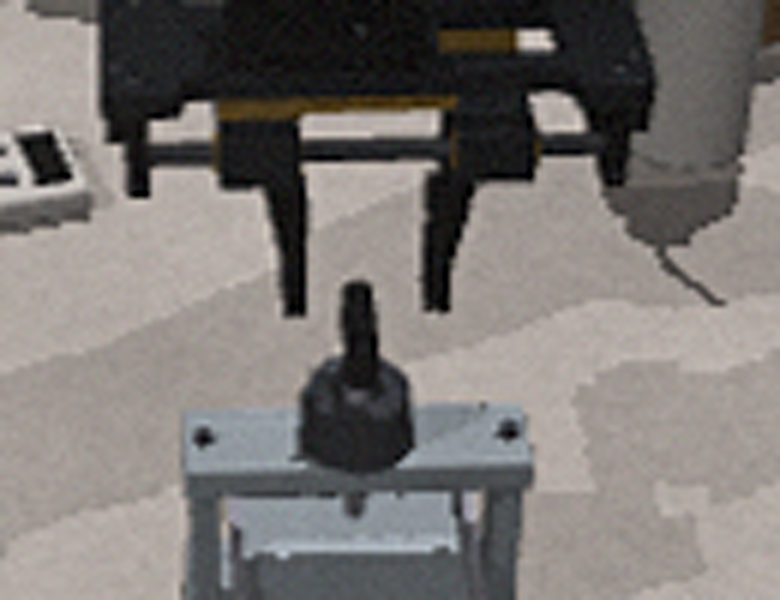

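View pics/w3.png

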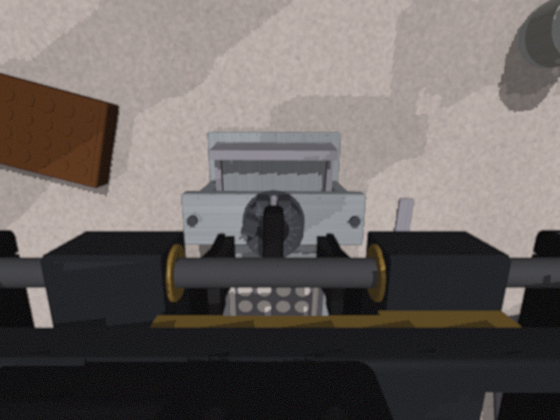

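```bash
python3 - <<'E'
from fit import *
im=cv2.imread('pics/w3.png')
a=np.clip(im[170:320,170:380].astype(float)*2.2,0,255).astype('uint8')
cv2.imwrite('pics/w3c.png',cv2.resize(a,None,fx=3.8,fy=3.8,interpolation=cv2.INTER_CUBIC))
p=vision.camera_params('wrist');Tm=np.linalg.inv(p['tool_from_camera']);f=210/np.tan(np.radians(p['fovy']/2))
for z in(.008,0,-.02,-.03,-.04,-.06):
  for x in(.0095,-.0095):
    q=Tm@[x,.0226,z,1];q2=Tm@[x,-.0226,z,1]
    F=lambda q:(round(p['cx']+f*q[0]/q[2]),round(p['cy']+f*q[1]/q[2]))
    print(z,x,F(q),F(q2))
E
```

```text
0.008 0.0095 (311, 219) (240, 219)
0.008 -0.0095 (310, 247) (240, 247)
0 0.0095 (312, 223) (238, 223)
0 -0.0095 (311, 252) (239, 252)
-0.02 0.0095 (316, 234) (234, 234)
-0.02 -0.0095 (315, 266) (235, 266)
-0.03 0.0095 (319, 240) (232, 240)
-0.03 -0.0095 (318, 274) (233, 274)
-0.04 0.0095 (321, 248) (229, 248)
-0.04 -0.0095 (320, 283) (230, 283)
-0.06 0.0095 (328, 265) (222, 265)
-0.06 -0.0095 (326, 305) (224, 305)
```

View pics/w3c.png

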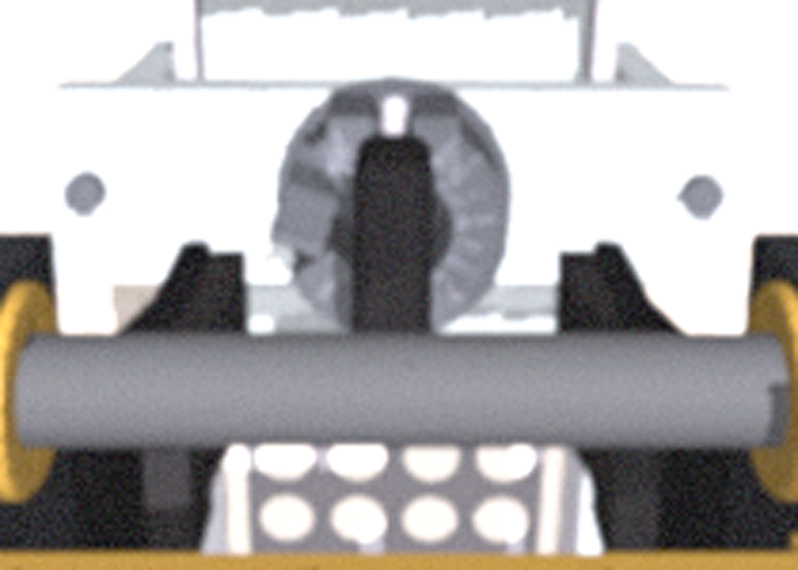

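Both cameras put the fingertips about 28 mm higher than the description says. I'll test that with a very gentle closing.

Request:
{"api": "step_arm", "payload": {"series": [{"ax": 0,"ay": 0,"az": 0,"x": 0,"y": 0,"z": 0,"claw": 0},{"ax": 0,"ay": 0,"az": 0,"x": 0,"y": 0,"z": 0,"claw": 0},{"ax": 0,"ay": 0,"az": 0,"x": 0,"y": 0,"z": 0,"claw": 0},{"ax": 0,"ay": 0,"az": 0,"x": 0,"y": 0,"z": 0,"claw": 0},{"ax": 0,"ay": 0,"az": 0,"x": 0,"y": 0,"z": 0,"claw": 0}], "squeeze": 3}}

```text
time_s: 3.6
tool_pos: [0.5468, 0.0485, 0.1531]
tool_rot: [180.0, 0.0, 83.0]
force: [0.6, 0.0, 0.4]
grip_width: 0.0115
```

```bash
python3 - <<'E'
from fit import *
o=status.get_obs();print(o['tool_pos'],o['grip_width'])
a=vision.read_camera('side')[130:230,230:360,::-1];b=vision.read_camera('wrist')[170:290,200:356,::-1]
cv2.imwrite('pics/s4.png',np.vstack([cv2.resize(np.clip(x*1.8,0,255).astype('uint8'),(390,300),interpolation=cv2.INTER_CUBIC) for x in(a,b)]))
E
```

```text
[0.54676153 0.04853379 0.15307432] 0.011458374024872252
```

View pics/s4.png

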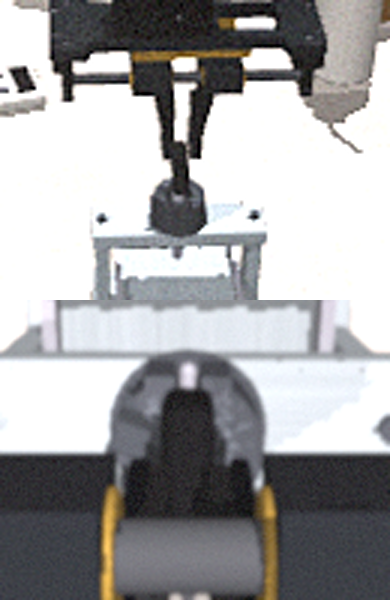

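Request:
{"api": "step_arm", "payload": {"series": [{"ax": 0,"ay": 0,"az": 0,"x": 0,"y": 0,"z": 0,"claw": 0},{"ax": 0,"ay": 0,"az": 0,"x": 0,"y": 0,"z": 0,"claw": 0},{"ax": 0,"ay": 0,"az": 0,"x": 0,"y": 0,"z": 0,"claw": 0}], "squeeze": 3}}

```text
time_s: 4.0
tool_pos: [0.5468, 0.0486, 0.1531]
tool_rot: [180.0, 0.0, 83.0]
force: [0.7, 0.1, 0.3]
grip_width: 0.0001
```

Shut completely, so the jaws missed the bar: the tips really are about 24 mm behind the stated TCP. I'll open and go lower.

Request:
{"api": "step_arm", "payload": {"series": [{"ax": 0,"ay": 0,"az": 0,"x": 0,"y": 0,"z": 0.01,"claw": 50},{"ax": 0,"ay": 0,"az": 0,"x": 0,"y": 0,"z": 0.01,"claw": 50},{"ax": 0,"ay": 0,"az": 0,"x": 0,"y": 0,"z": 0.01,"claw": 50},{"ax": 0,"ay": 0,"az": 0,"x": 0,"y": 0,"z": 0.01,"claw": 50},{"ax": 0,"ay": 0,"az": 0,"x": 0,"y": 0,"z": 0.0,"claw": 50},{"ax": 0,"ay": 0,"az": 0,"x": 0,"y": 0,"z": -0.01,"claw": 50},{"ax": 0,"ay": 0,"az": 0,"x": 0,"y": 0,"z": -0.02,"claw": 50},{"ax": 0,"ay": 0,"az": 0,"x": 0,"y": 0,"z": -0.028,"claw": 50},{"ax": 0,"ay": 0,"az": 0,"x": 0,"y": 0,"z": -0.028,"claw": 50}]}}

```text
time_s: 4.9
tool_pos: [0.5455, 0.0484, 0.1232]
tool_rot: [-179.8, 0.1, 83.0]
force: [0.3, 0.1, 0.4]
grip_width: 0.0432
```

```bash
python3 - <<'E'
from fit import *
o=status.get_obs();print(o['tool_pos'],o['grip_width'],o['force'])
a=vision.read_camera('side')[130:230,230:360,::-1];b=vision.read_camera('wrist')[170:290,200:356,::-1]
cv2.imwrite('pics/s5.png',np.vstack([cv2.resize(np.clip(x*1.8,0,255).astype('uint8'),(390,300),interpolation=cv2.INTER_CUBIC) for x in(a,b)]))
E
```

```text
[0.54551254 0.04835703 0.12319595] 0.043230817539072236 [0.31700848 0.05048    0.35783247]
```

View pics/s5.png

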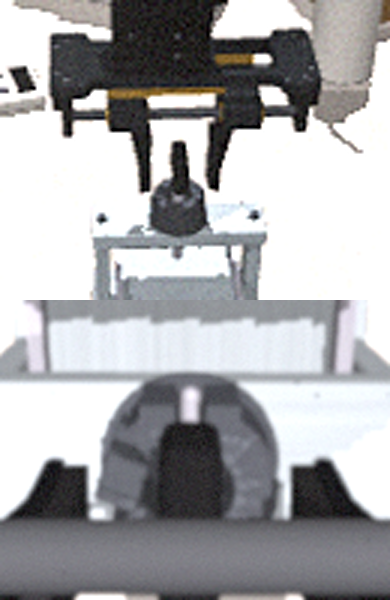

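Tips now at about the bar's underside. Gripping gently first, then firmly.

Request:
{"api": "step_arm", "payload": {"series": [{"ax": 0,"ay": 0,"az": 0,"x": 0,"y": 0,"z": 0,"claw": 0},{"ax": 0,"ay": 0,"az": 0,"x": 0,"y": 0,"z": 0,"claw": 0},{"ax": 0,"ay": 0,"az": 0,"x": 0,"y": 0,"z": 0,"claw": 0},{"ax": 0,"ay": 0,"az": 0,"x": 0,"y": 0,"z": 0,"claw": 0},{"ax": 0,"ay": 0,"az": 0,"x": 0,"y": 0,"z": 0,"claw": 0},{"ax": 0,"ay": 0,"az": 0,"x": 0,"y": 0,"z": 0,"claw": 0},{"ax": 0,"ay": 0,"az": 0,"x": 0,"y": 0,"z": 0,"claw": 0},{"ax": 0,"ay": 0,"az": 0,"x": 0,"y": 0,"z": 0,"claw": 0}], "squeeze": 8}}

```text
time_s: 5.8
tool_pos: [0.5465, 0.0486, 0.1252]
tool_rot: [-180.0, -0.0, 83.0]
force: [-1.9, -0.8, 3.3]
grip_width: 0.012
```

Request:
{"api": "step_arm", "payload": {"series": [{"ax": 0,"ay": 0,"az": 0,"x": 0,"y": 0,"z": 0,"claw": 0},{"ax": 0,"ay": 0,"az": 0,"x": 0,"y": 0,"z": 0,"claw": 0},{"ax": 0,"ay": 0,"az": 0,"x": 0,"y": 0,"z": 0,"claw": 0}], "squeeze": 45}}

```text
time_s: 6.1
tool_pos: [0.5465, 0.0486, 0.1252]
tool_rot: [-180.0, -0.0, 83.0]
force: [-4.8, 0.1, 4.2]
grip_width: 0.0117
```

Request:
{"api": "step_arm", "payload": {"series": [{"ax": 0,"ay": 0,"az": 0,"x": 0,"y": 0,"z": 0.005,"claw": 0},{"ax": 0,"ay": 0,"az": 0,"x": 0,"y": 0,"z": 0.01,"claw": 0},{"ax": 0,"ay": 0,"az": 0,"x": 0,"y": 0,"z": 0.015,"claw": 0},{"ax": 0,"ay": 0,"az": 0,"x": 0,"y": 0,"z": 0.02,"claw": 0},{"ax": 0,"ay": 0,"az": 0,"x": 0,"y": 0,"z": 0.0245,"claw": 0},{"ax": 0,"ay": 0,"az": 0,"x": 0,"y": 0,"z": 0.0245,"claw": 0},{"ax": 0,"ay": 0,"az": 0,"x": 0,"y": 0,"z": 0.0245,"claw": 0}]}}

```text
time_s: 6.8
tool_pos: [0.5464, 0.0486, 0.1492]
tool_rot: [-180.0, 0.0, 83.0]
force: [0.3, 0.8, -9.7]
grip_width: 0.0114
```

```bash
python3 - <<'E'
from fit import *
o=status.get_obs();print(o['tool_pos'],o['grip_width'],o['force'])
a=vision.read_camera('side')[130:230,230:360,::-1];b=vision.read_camera('wrist')[170:290,200:356,::-1]
cv2.imwrite('pics/s6.png',np.vstack([cv2.resize(np.clip(x*1.8,0,255).astype('uint8'),(390,300),interpolation=cv2.INTER_CUBIC) for x in(a,b)]))
E
```

```text
[0.54636726 0.04857773 0.14920434] 0.011445042665528241 [ 0.29208275  0.83328126 -9.67570919]
```

View pics/s6.png

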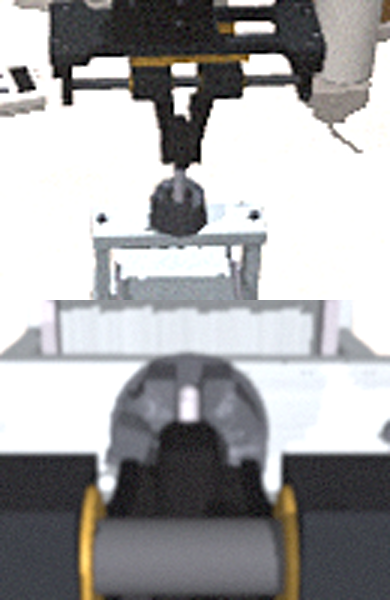

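Bar lifted about 24 mm and the force matches the spring (~9 N). Now turning anticlockwise 70°.

Request:
{"api": "step_arm", "payload": {"series": [{"ax": 0,"ay": 0,"az": 4,"x": 0,"y": 0,"z": 0,"claw": 0},{"ax": 0,"ay": 0,"az": 11,"x": 0,"y": 0,"z": 0,"claw": 0},{"ax": 0,"ay": 0,"az": 18,"x": 0,"y": 0,"z": 0,"claw": 0},{"ax": 0,"ay": 0,"az": 25,"x": 0,"y": 0,"z": 0,"claw": 0},{"ax": 0,"ay": 0,"az": 32,"x": 0,"y": 0,"z": 0,"claw": 0},{"ax": 0,"ay": 0,"az": 39,"x": 0,"y": 0,"z": 0,"claw": 0},{"ax": 0,"ay": 0,"az": 46,"x": 0,"y": 0,"z": 0,"claw": 0},{"ax": 0,"ay": 0,"az": 53,"x": 0,"y": 0,"z": 0,"claw": 0},{"ax": 0,"ay": 0,"az": 60,"x": 0,"y": 0,"z": 0,"claw": 0},{"ax": 0,"ay": 0,"az": 66,"x": 0,"y": 0,"z": 0,"claw": 0},{"ax": 0,"ay": 0,"az": 70,"x": 0,"y": 0,"z": 0,"claw": 0},{"ax": 0,"ay": 0,"az": 70,"x": 0,"y": 0,"z": 0,"claw": 0}]}}

```text
time_s: 8.1
tool_pos: [0.5455, 0.0482, 0.1488]
tool_rot: [-179.9, -0.1, 153.0]
force: [-3.3, -0.8, -10.2]
grip_width: 0.0119
```

```bash
python3 - <<'E'
from fit import *
o=status.get_obs();print(o['tool_pos'],o['tool_rot'],o['grip_width'],o['force'],o['wrist_torque'])
a=vision.read_camera('side')[130:230,230:360,::-1];b=vision.read_camera('wrist')[170:290,200:356,::-1]
cv2.imwrite('pics/s7.png',np.vstack([cv2.resize(np.clip(x*1.8,0,255).astype('uint8'),(390,300),interpolation=cv2.INTER_CUBIC) for x in(a,b)]))
E
```

```text
[0.54550688 0.04820271 0.14878532] [-1.79895230e+02 -1.32061905e-01  1.53015549e+02] 0.011918356950538767 [ -3.28631876  -0.83819817 -10.18580438] [0.01210202 0.58648812 0.02120337]
```

View pics/s7.png

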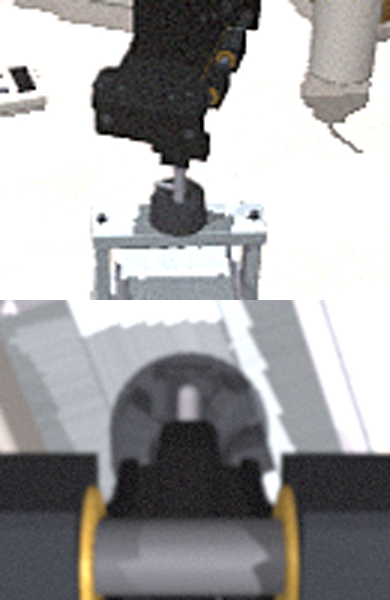

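Turned freely. Lowering into the notch.

Request:
{"api": "step_arm", "payload": {"series": [{"ax": 0,"ay": 0,"az": 0,"x": 0,"y": 0,"z": -0.003,"claw": 0},{"ax": 0,"ay": 0,"az": 0,"x": 0,"y": 0,"z": -0.006,"claw": 0},{"ax": 0,"ay": 0,"az": 0,"x": 0,"y": 0,"z": -0.009,"claw": 0},{"ax": 0,"ay": 0,"az": 0,"x": 0,"y": 0,"z": -0.0095,"claw": 0},{"ax": 0,"ay": 0,"az": 0,"x": 0,"y": 0,"z": -0.0095,"claw": 0}]}}

```text
time_s: 8.7
tool_pos: [0.5457, 0.0482, 0.1401]
tool_rot: [-179.9, -0.1, 153.0]
force: [-6.3, -0.8, -6.1]
grip_width: 0.0117
```

Request:
{"api": "step_arm", "payload": {"series": [{"ax": 0,"ay": 0,"az": 0,"x": 0,"y": 0,"z": 0,"claw": 0},{"ax": 0,"ay": 0,"az": 0,"x": 0,"y": 0,"z": 0,"claw": 0},{"ax": 0,"ay": 0,"az": 0,"x": 0,"y": 0,"z": 0,"claw": 30},{"ax": 0,"ay": 0,"az": 0,"x": 0,"y": 0,"z": 0,"claw": 40},{"ax": 0,"ay": 0,"az": 0,"x": 0,"y": 0,"z": 0,"claw": 50},{"ax": 0,"ay": 0,"az": 0,"x": 0,"y": 0,"z": 0,"claw": 50},{"ax": 0,"ay": 0,"az": 0,"x": 0,"y": 0,"z": 0,"claw": 50},{"ax": 0,"ay": 0,"az": 0,"x": 0,"y": 0,"z": 0.0,"claw": 50}], "squeeze": 5}}

```text
time_s: 9.5
tool_pos: [0.5471, 0.0487, 0.1403]
tool_rot: [180.0, 0.0, 153.0]
force: [-0.1, -0.5, -0.1]
grip_width: 0.0424
```

```bash
python3 - <<'E'
from fit import *
o=status.get_obs();print(o['tool_pos'],o['tool_rot'],o['grip_width'],o['force'],o['wrist_torque'])
a=vision.read_camera('side')[130:230,230:360,::-1];b=vision.read_camera('wrist')[170:290,200:356,::-1]
cv2.imwrite('pics/s8.png',np.vstack([cv2.resize(np.clip(x*1.8,0,255).astype('uint8'),(390,300),interpolation=cv2.INTER_CUBIC) for x in(a,b)]))
E
```

```text
[0.54710731 0.04865773 0.14032581] [1.79968294e+02 3.62289382e-02 1.53019209e+02] 0.04242791182302045 [-0.05800336 -0.48750992 -0.12396743] [-0.0114594  -0.00843827 -0.04991377]
```

View pics/s8.png

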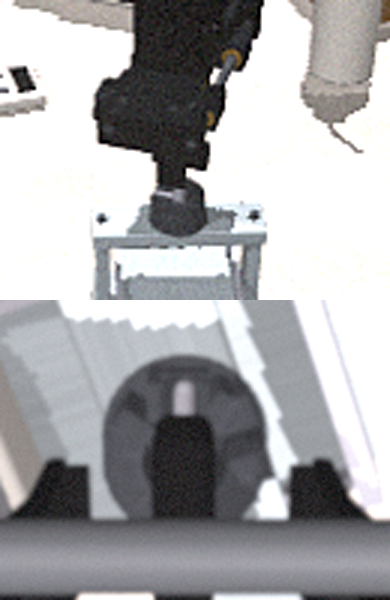

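Request:
{"api": "step_arm", "payload": {"series": [{"ax": 0,"ay": 0,"az": 0,"x": 0,"y": 0,"z": 0.02,"claw": 50},{"ax": 0,"ay": 0,"az": 0,"x": 0,"y": 0,"z": 0.05,"claw": 50},{"ax": 0,"ay": 0,"az": -8,"x": 0,"y": -0.03,"z": 0.09,"claw": 50},{"ax": 0,"ay": 0,"az": -16,"x": -0.005,"y": -0.07,"z": 0.12,"claw": 50},{"ax": 0,"ay": 0,"az": -24,"x": -0.01,"y": -0.11,"z": 0.15,"claw": 50},{"ax": 0,"ay": 0,"az": -32,"x": -0.015,"y": -0.15,"z": 0.15,"claw": 50},{"ax": 0,"ay": 0,"az": -40,"x": -0.025,"y": -0.19,"z": 0.15,"claw": 50},{"ax": 0,"ay": 0,"az": -48,"x": -0.03,"y": -0.23,"z": 0.15,"claw": 50},{"ax": 0,"ay": 0,"az": -56,"x": -0.03,"y": -0.23,"z": 0.15,"claw": 50},{"ax": 0,"ay": 0,"az": -64,"x": -0.03,"y": -0.23,"z": 0.15,"claw": 50},{"ax": 0,"ay": 0,"az": -70.3,"x": -0.03,"y": -0.23,"z": 0.15,"claw": 50},{"ax": 0,"ay": 0,"az": -70.3,"x": -0.03,"y": -0.23,"z": 0.15,"claw": 50}]}}

```text
time_s: 10.8
tool_pos: [0.5167, -0.1815, 0.29]
tool_rot: [180.0, 0.0, 82.7]
force: [0.3, 0.7, 0.2]
grip_width: 0.0437
```

```bash
python3 - <<'E'
from fit import *
o=status.get_obs();print(o['tool_pos'],o['tool_rot'],o['grip_width'],o['force'])
im=vision.read_camera('wrist')[:,:,::-1];np.save('w9pose.npy',np.r_[o['tool_pos'],o['tool_rot']])
cv2.imwrite('pics/w9.png',im)
for n in('side','top'): cv2.imwrite(f'pics/{n}9.png',cv2.resize(vision.read_camera(n)[150:310,230:400,::-1],None,fx=3.5,fy=3.5,interpolation=cv2.INTER_CUBIC))
E
```

```text
[ 0.51674019 -0.18149854  0.29002101] [1.79997030e+02 4.46987587e-04 8.26935651e+01] 0.04371959923121388 [0.25749039 0.72787082 0.2082259 ]
```

View pics/w9.png

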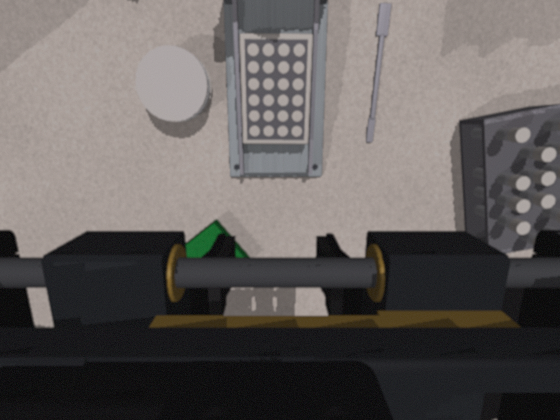

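View pics/side9.png

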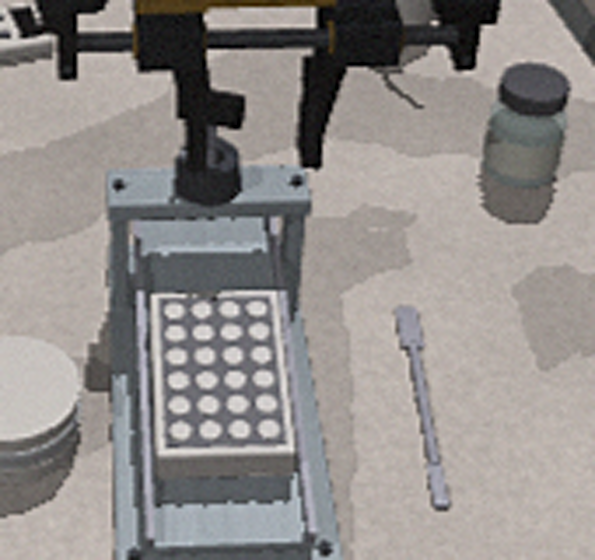

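View pics/top9.png

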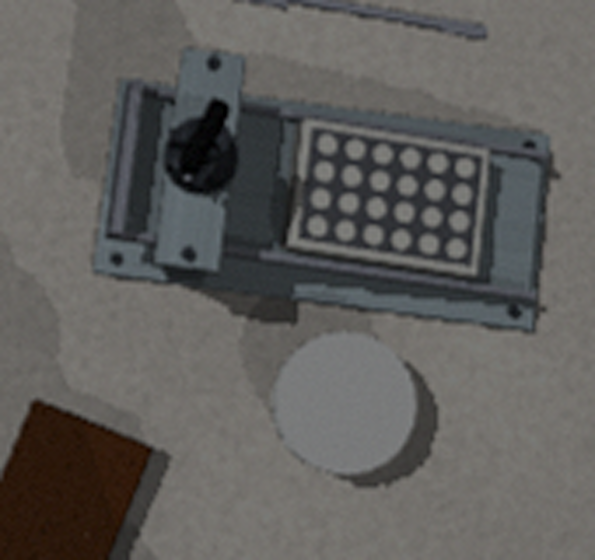

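```bash
python3 - <<'E'
from fit import *
p=[.5355,-.0405,np.radians(82.7)]
g=lambda a,b:np.array([230+a/3.5,150+b/3.5])
def tri(ut,us):
    r=least_squares(lambda X:np.r_[proj(C['top'],X)[0]-ut,proj(C['side'],X)[0]-us],[.53,-.1,.05]);return r.x,r.fun
inv=lambda w:R.from_euler('z',-p[2]).apply(w-[p[0],p[1],0])*1000
for nm,t,s in [('rear+y',(473,275),(160,458)),('rear-y',(489,151),(298,446)),('front+y',(287,246),(150,294)),('front-y',(302,120),(287,291)),('bar end near',(218,103),(240,97))]:
    X,f=tri(g(*t),g(*s));print(nm,np.round(inv(X),1),np.round(f,1))
E
```

```text
rear+y [-96.6  40.9  52.6] [ 0.  -0.3 -0.3  0. ]
rear-y [-97.4 -41.   60.1] [ 0.  -0.6 -0.6  0.1]
front+y [26.4 41.5 72.3] [ 0. -0. -0.  0.]
front-y [ 26.6 -45.1  70.5] [ 0.1 -1.6 -1.6  0.4]
bar end near [ 83.2 -18.2 188.3] [-0.  0.  0. -0.]
```

Plunger parked (bar end ~188 mm high, turned ~70°). Cassette's rear face at stand x≈−97 mm. Descending behind it.

Request:
{"api": "step_arm", "payload": {"series": [{"ax": 0,"ay": 0,"az": 0,"x": 0.002,"y": 0.012,"z": -0.04,"claw": 50},{"ax": 0,"ay": 0,"az": 0,"x": 0.002,"y": 0.012,"z": -0.09,"claw": 50},{"ax": 0,"ay": 0,"az": 0,"x": 0.002,"y": 0.012,"z": -0.14,"claw": 50},{"ax": 0,"ay": 0,"az": 0,"x": 0.002,"y": 0.012,"z": -0.18,"claw": 50},{"ax": 0,"ay": 0,"az": 0,"x": 0.002,"y": 0.012,"z": -0.21,"claw": 50},{"ax": 0,"ay": 0,"az": 0,"x": 0.002,"y": 0.012,"z": -0.24,"claw": 50},{"ax": 0,"ay": 0,"az": 0,"x": 0.002,"y": 0.012,"z": -0.255,"claw": 50},{"ax": 0,"ay": 0,"az": 0,"x": 0.002,"y": 0.012,"z": -0.255,"claw": 50}]}}

```text
time_s: 11.75
tool_pos: [0.5171, -0.169, 0.0332]
tool_rot: [-179.8, 0.0, 82.8]
force: [0.7, 0.5, -0.8]
grip_width: 0.0438
```

```bash
python3 - <<'E'
from fit import *
o=status.get_obs();print(o['tool_pos'],o['tool_rot'],o['grip_width'],o['force'])
cv2.imwrite('pics/w10.png',vision.read_camera('wrist')[:,:,::-1])
cv2.imwrite('pics/side10.png',cv2.resize(vision.read_camera('side')[170:330,230:370,::-1],None,fx=3.7,fy=3.7,interpolation=cv2.INTER_CUBIC))
q=lambda P:(proj(C['side'],P)-[230,170])*3.7
t=o['tool_pos']
for dz in(.02,.024,.028,.032):
  print(dz,np.round(q(pts([.5355,-.0405,np.radians(82.7)],[[-139.5,y,1000*(t[2]+dz)] for y in(29,-29)]))))
E
```

```text
[ 0.51712099 -0.16898485  0.03324429] [-1.79764821e+02  2.34130458e-02  8.27739082e+01] 0.04383003167939054 [ 0.66629298  0.50776177 -0.83250245]
0.02 [[193. 469.]
 [299. 466.]]
0.024 [[193. 465.]
 [300. 461.]]
0.028 [[194. 460.]
 [300. 456.]]
0.032 [[194. 455.]
 [301. 451.]]
```

View pics/side10.png

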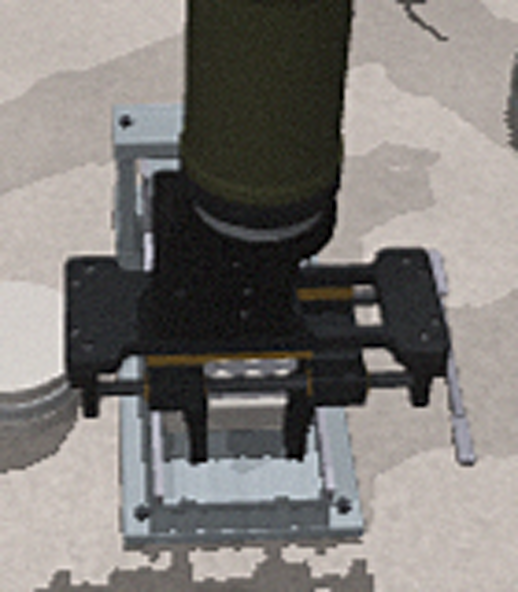

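View pics/w10.png

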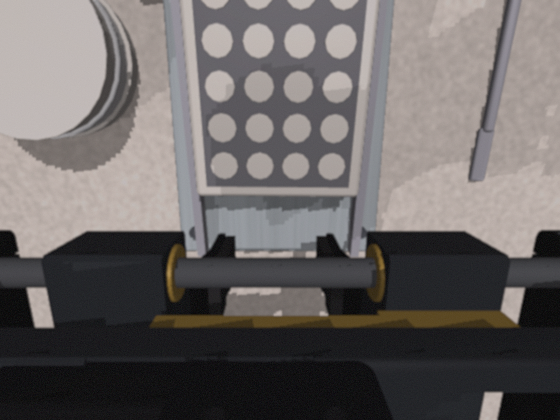

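Side view puts the tips ~25 mm above the TCP, confirmed. Lowering 12 mm and starting the push up the slope.

Request:
{"api": "step_arm", "payload": {"series": [{"ax": 0,"ay": 0,"az": 0,"x": 0.001,"y": 0,"z": -0.012,"claw": 50},{"ax": 0,"ay": 0,"az": 0,"x": 0.001,"y": 0,"z": -0.012,"claw": 50},{"ax": 0,"ay": 0,"az": 0,"x": 0.002,"y": 0.008,"z": -0.011,"claw": 50},{"ax": 0,"ay": 0,"az": 0,"x": 0.003,"y": 0.014,"z": -0.01,"claw": 50},{"ax": 0,"ay": 0,"az": 0,"x": 0.0035,"y": 0.02,"z": -0.009,"claw": 50},{"ax": 0,"ay": 0,"az": 0,"x": 0.004,"y": 0.025,"z": -0.0085,"claw": 50},{"ax": 0,"ay": 0,"az": 0,"x": 0.005,"y": 0.03,"z": -0.008,"claw": 50},{"ax": 0,"ay": 0,"az": 0,"x": 0.0055,"y": 0.035,"z": -0.007,"claw": 50},{"ax": 0,"ay": 0,"az": 0,"x": 0.006,"y": 0.04,"z": -0.006,"claw": 50},{"ax": 0,"ay": 0,"az": 0,"x": 0.006,"y": 0.04,"z": -0.006,"claw": 50}]}}

```text
time_s: 12.85
tool_pos: [0.525, -0.1283, 0.0292]
tool_rot: [180.0, -0.0, 82.8]
force: [-0.0, -1.1, 0.6]
grip_width: 0.0436
```

```bash
python3 - <<'E'
from fit import *
o=status.get_obs();print(o['tool_pos'],o['tool_rot'],o['grip_width'],o['force'])
cv2.imwrite('pics/w11.png',vision.read_camera('wrist')[:,:,::-1])
cv2.imwrite('pics/side11.png',cv2.resize(vision.read_camera('side')[170:330,230:370,::-1],None,fx=3.7,fy=3.7,interpolation=cv2.INTER_CUBIC))
E
```

```text
[ 0.52496743 -0.12832726  0.0292203 ] [ 1.79999160e+02 -3.91992111e-02  8.27818548e+01] 0.043600695987682736 [-0.01398183 -1.12968754  0.55207389]
```

View pics/w11.png

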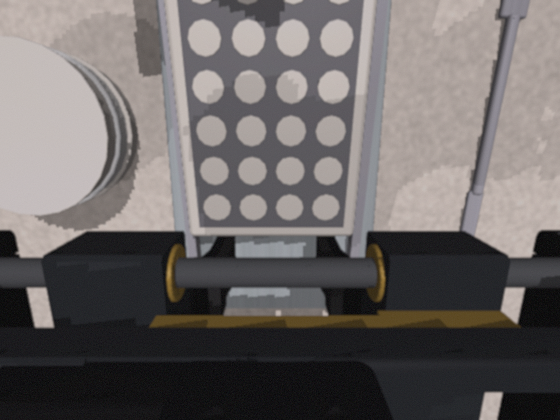

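View pics/side11.png

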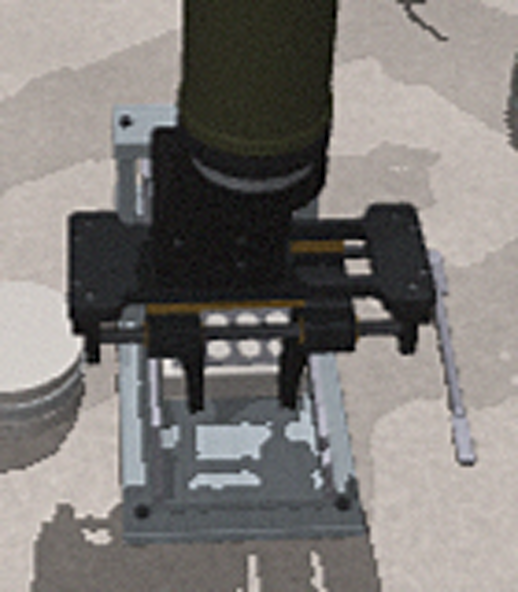

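Request:
{"api": "step_arm", "payload": {"series": [{"ax": 0,"ay": 0,"az": 0,"x": 0.0,"y": 0.006,"z": 0.001,"claw": 50},{"ax": 0,"ay": 0,"az": 0,"x": 0.001,"y": 0.012,"z": 0.0015,"claw": 50},{"ax": 0,"ay": 0,"az": 0,"x": 0.002,"y": 0.018,"z": 0.0025,"claw": 50},{"ax": 0,"ay": 0,"az": 0,"x": 0.003,"y": 0.024,"z": 0.0035,"claw": 50},{"ax": 0,"ay": 0,"az": 0,"x": 0.004,"y": 0.03,"z": 0.004,"claw": 50},{"ax": 0,"ay": 0,"az": 0,"x": 0.0045,"y": 0.036,"z": 0.005,"claw": 50},{"ax": 0,"ay": 0,"az": 0,"x": 0.005,"y": 0.042,"z": 0.006,"claw": 50},{"ax": 0,"ay": 0,"az": 0,"x": 0.006,"y": 0.048,"z": 0.007,"claw": 50},{"ax": 0,"ay": 0,"az": 0,"x": 0.007,"y": 0.054,"z": 0.0075,"claw": 50},{"ax": 0,"ay": 0,"az": 0,"x": 0.0075,"y": 0.06,"z": 0.0085,"claw": 50},{"ax": 0,"ay": 0,"az": 0,"x": 0.0075,"y": 0.06,"z": 0.0085,"claw": 50}]}}

```text
time_s: 14.05
tool_pos: [0.5326, -0.0678, 0.0377]
tool_rot: [180.0, -0.1, 82.8]
force: [0.8, -0.4, 0.1]
grip_width: 0.0437
```

```bash
python3 - <<'E'
from fit import *
o=status.get_obs();print(o['tool_pos'],o['tool_rot'],o['grip_width'],o['force'])
cv2.imwrite('pics/w12.png',vision.read_camera('wrist')[:,:,::-1])
cv2.imwrite('pics/side12.png',cv2.resize(vision.read_camera('side')[150:310,230:370,::-1],None,fx=3.7,fy=3.7,interpolation=cv2.INTER_CUBIC))
E
```

```text
[ 0.53256339 -0.06775597  0.0377159 ] [ 1.79992606e+02 -6.52267860e-02  8.28038008e+01] 0.04372319817862737 [ 0.78756867 -0.35942355  0.08314891]
```

View pics/w12.png

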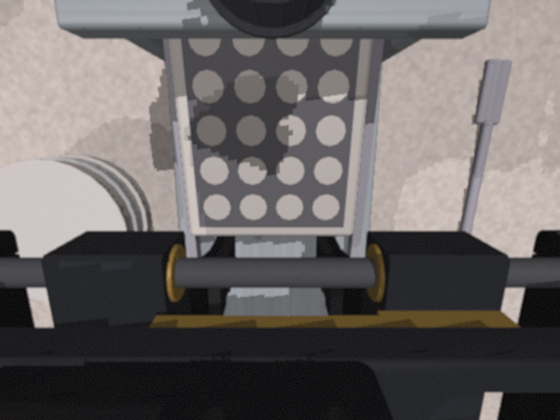

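View pics/side12.png

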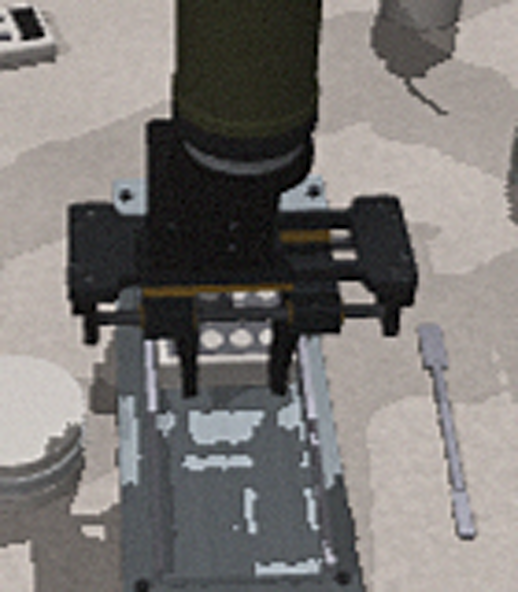

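Request:
{"api": "step_arm", "payload": {"series": [{"ax": 0,"ay": 0,"az": 0,"x": 0.0005,"y": 0.005,"z": 0.0005,"claw": 50},{"ax": 0,"ay": 0,"az": 0,"x": 0.0015,"y": 0.01,"z": 0.0015,"claw": 50},{"ax": 0,"ay": 0,"az": 0,"x": 0.002,"y": 0.015,"z": 0.002,"claw": 50},{"ax": 0,"ay": 0,"az": 0,"x": 0.0025,"y": 0.018,"z": 0.0025,"claw": 50},{"ax": 0,"ay": 0,"az": 0,"x": 0.0025,"y": 0.02,"z": 0.003,"claw": 50},{"ax": 0,"ay": 0,"az": 0,"x": 0.0025,"y": 0.02,"z": 0.003,"claw": 50}]}}

```text
time_s: 14.75
tool_pos: [0.5348, -0.0486, 0.0406]
tool_rot: [-180.0, -0.0, 82.8]
force: [-0.4, -1.1, -0.5]
grip_width: 0.0435
```

Request:
{"api": "step_arm", "payload": {"series": [{"ax": 0,"ay": 0,"az": 0,"x": 0.0,"y": 0.002,"z": 0.0,"claw": 50},{"ax": 0,"ay": 0,"az": 0,"x": 0.0,"y": 0.003,"z": 0.0005,"claw": 50},{"ax": 0,"ay": 0,"az": 0,"x": 0.0005,"y": 0.004,"z": 0.0005,"claw": 50},{"ax": 0,"ay": 0,"az": 0,"x": 0.0005,"y": 0.004,"z": 0.0005,"claw": 50}]}}

```text
time_s: 15.15
tool_pos: [0.535, -0.0461, 0.0411]
tool_rot: [-180.0, 0.0, 82.7]
force: [-0.4, -3.8, -0.4]
grip_width: 0.0439
```

Request:
{"api": "step_arm", "payload": {"series": [{"ax": 0,"ay": 0,"az": 0,"x": 0.0,"y": 0.002,"z": 0.0,"claw": 50},{"ax": 0,"ay": 0,"az": 0,"x": 0.0,"y": 0.003,"z": 0.0,"claw": 50},{"ax": 0,"ay": 0,"az": 0,"x": 0.0,"y": 0.003,"z": 0.0,"claw": 50}]}}

```text
time_s: 15.45
tool_pos: [0.535, -0.046, 0.0411]
tool_rot: [180.0, 0.2, 82.6]
force: [-1.0, -8.7, -1.1]
grip_width: 0.0436
```

```bash
python3 - <<'E'
from fit import *
o=status.get_obs();print(o['tool_pos'],o['tool_rot'],o['grip_width'],o['force'])
cv2.imwrite('pics/w13.png',vision.read_camera('wrist')[:,:,::-1])
cv2.imwrite('pics/top13.png',cv2.resize(vision.read_camera('top')[150:310,230:400,::-1],None,fx=3.5,fy=3.5,interpolation=cv2.INTER_CUBIC))
E
```

```text
[ 0.53502396 -0.04596041  0.04109988] [179.97061745   0.23805627  82.61908878] 0.04355123476119212 [-0.99649204 -8.7098258  -1.05355951]
```

View pics/w13.png

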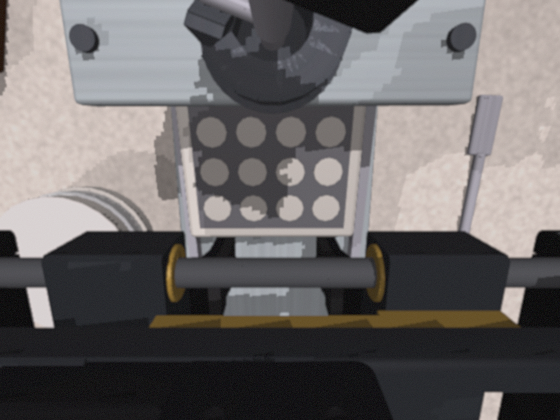

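View pics/top13.png

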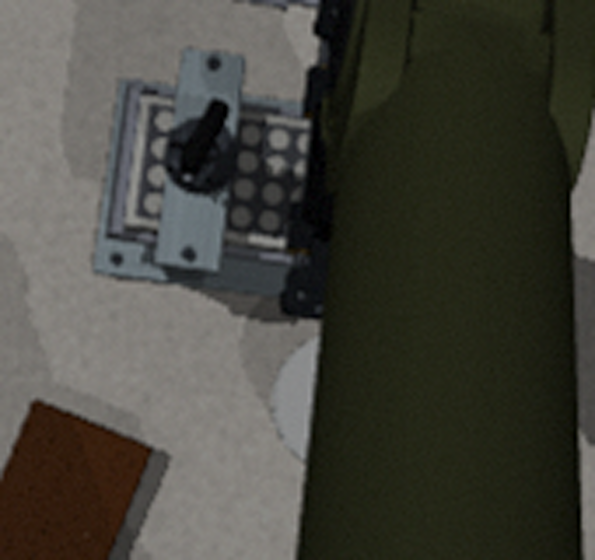

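Firm against the stop (force grows, no motion), and the front edge is past the bridge. Backing away down the slope, then up.

Request:
{"api": "step_arm", "payload": {"series": [{"ax": 0,"ay": 0,"az": 0,"x": 0,"y": -0.004,"z": 0,"claw": 50},{"ax": 0,"ay": 0,"az": 0,"x": -0.001,"y": -0.012,"z": 0,"claw": 50},{"ax": 0,"ay": 0,"az": 0,"x": -0.004,"y": -0.03,"z": 0.002,"claw": 50},{"ax": 0,"ay": 0,"az": 0,"x": -0.008,"y": -0.06,"z": 0.01,"claw": 50},{"ax": 0,"ay": 0,"az": 0,"x": -0.012,"y": -0.09,"z": 0.05,"claw": 50},{"ax": 0,"ay": 0,"az": 0,"x": -0.015,"y": -0.12,"z": 0.09,"claw": 50},{"ax": 0,"ay": 0,"az": 0,"x": -0.02,"y": -0.15,"z": 0.13,"claw": 50},{"ax": 0,"ay": 0,"az": 0,"x": -0.025,"y": -0.19,"z": 0.16,"claw": 50},{"ax": 0,"ay": 0,"az": 0,"x": -0.03,"y": -0.22,"z": 0.18,"claw": 50},{"ax": 0,"ay": 0,"az": 0,"x": -0.03,"y": -0.22,"z": 0.18,"claw": 50}]}}

```text
time_s: 16.55
tool_pos: [0.5052, -0.2687, 0.2251]
tool_rot: [179.6, 0.2, 82.3]
force: [-0.2, -0.8, 0.0]
grip_width: 0.0438
```

```bash
python3 - <<'E'
from fit import *
o=status.get_obs();print(o['tool_pos'],o['tool_rot'],o['grip_width'],o['force'])
for n in('side','top'): cv2.imwrite(f'pics/{n}14.png',cv2.resize(vision.read_camera(n)[150:310,230:400,::-1],None,fx=3.5,fy=3.5,interpolation=cv2.INTER_CUBIC))
E
```

```text
[ 0.50521346 -0.26867537  0.22512898] [1.79594997e+02 1.56713346e-01 8.22873409e+01] 0.04379730906351095 [-0.18556246 -0.78505641  0.04670067]
```

View pics/top14.png

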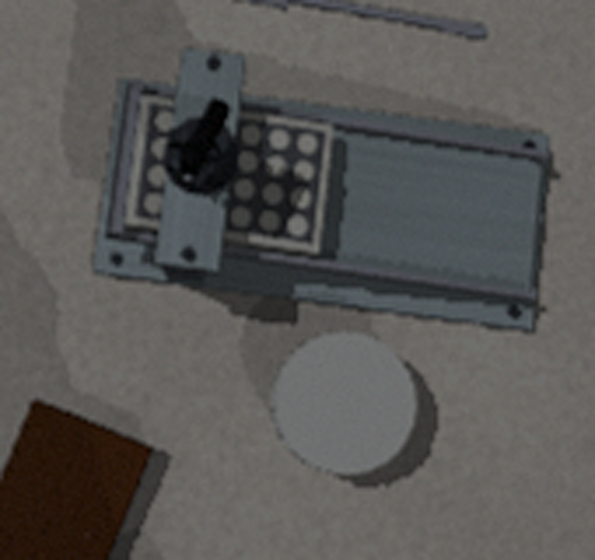

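View pics/side14.png

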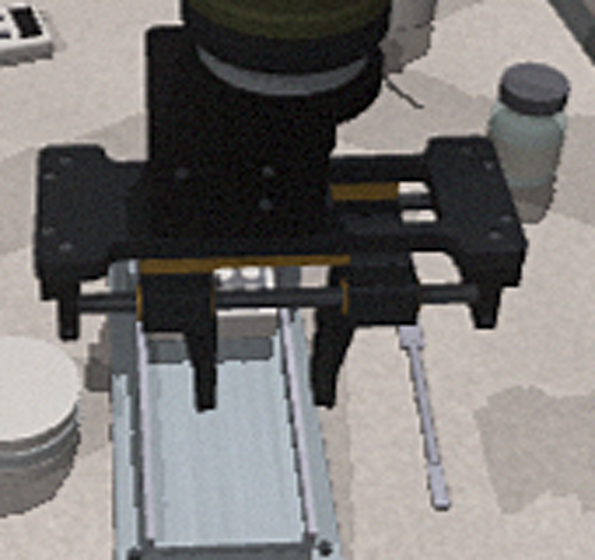

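```bash
python3 - <<'E'
from fit import *
p=[.5355,-.0405,np.radians(82.7)]
inv=lambda w:R.from_euler('z',-p[2]).apply(w-[p[0],p[1],0])*1000
for nm,a,b,z in[('rear+',320,255,.0705),('rear-',335,126,.0705),('front+',125,225,.088),('front-',143,97,.088),('stop+ near',118,225,.09),('stop in -',139,90,.09)]:
    print(nm,np.round(inv(unproj(C['top'],230+a/3.5,150+b/3.5,z)),1))
im=vision.read_camera('top')[165:230,255:335,::-1]
cv2.imwrite('pics/top15.png',cv2.resize(np.clip(im*2.,0,255).astype('uint8'),None,fx=9,fy=9,interpolation=cv2.INTER_CUBIC))
E
```

```text
rear+ [ 4.8 44.2 70.5]
rear- [  4.9 -40.3  70.5]
front+ [129.6  44.   88. ]
front- [129.5 -38.7  88. ]
stop+ near [133.9  44.9  90. ]
stop in - [132.6 -42.4  90. ]
```

View pics/top15.png

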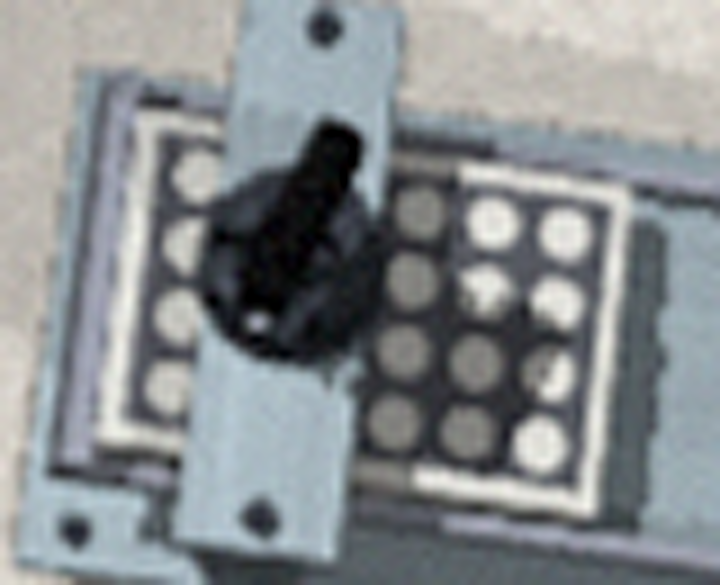

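The top view shows a dark line of about 2 mm between cassette and stop. I'll check it with the wrist camera from above.

Request:
{"api": "step_arm", "payload": {"series": [{"ax": 0,"ay": 0,"az": 0,"x": 0,"y": 0,"z": 0.04,"claw": 50},{"ax": 0,"ay": 0,"az": 0,"x": 0.005,"y": 0.03,"z": 0.06,"claw": 50},{"ax": 0,"ay": 0,"az": 0,"x": 0.01,"y": 0.075,"z": 0.06,"claw": 50},{"ax": 0,"ay": 0,"az": 0,"x": 0.015,"y": 0.12,"z": 0.06,"claw": 50},{"ax": 0,"ay": 0,"az": 0,"x": 0.02,"y": 0.165,"z": 0.06,"claw": 50},{"ax": 0,"ay": 0,"az": 0,"x": 0.025,"y": 0.21,"z": 0.06,"claw": 50},{"ax": 0,"ay": 0,"az": 0,"x": 0.03,"y": 0.255,"z": 0.06,"claw": 50},{"ax": 0,"ay": 0,"az": 0,"x": 0.035,"y": 0.295,"z": 0.06,"claw": 50},{"ax": 0,"ay": 0,"az": 0,"x": 0.042,"y": 0.32,"z": 0.05,"claw": 50},{"ax": 0,"ay": 0,"az": 0,"x": 0.042,"y": 0.32,"z": 0.05,"claw": 50}]}}

```text
time_s: 17.7
tool_pos: [0.5455, 0.0657, 0.268]
tool_rot: [-179.7, -0.0, 83.4]
force: [-1.2, -0.0, -1.2]
grip_width: 0.0434
```

```bash
python3 - <<'E'
from fit import *
o=status.get_obs();print(o['tool_pos'],o['tool_rot'],o['force'])
im=vision.read_camera('wrist')[:,:,::-1]
cv2.imwrite('pics/w16r.png',im)
cv2.imwrite('pics/w16.png',cv2.resize(np.clip(im[80:230,170:380]*1.8,0,255).astype('uint8'),None,fx=3.8,fy=3.8,interpolation=cv2.INTER_CUBIC))
E
```

```text
[0.54554435 0.06570178 0.26799416] [-1.79711234e+02 -2.57311952e-02  8.34035556e+01] [-1.18167411 -0.00276427 -1.16581993]
```

View pics/w16.png

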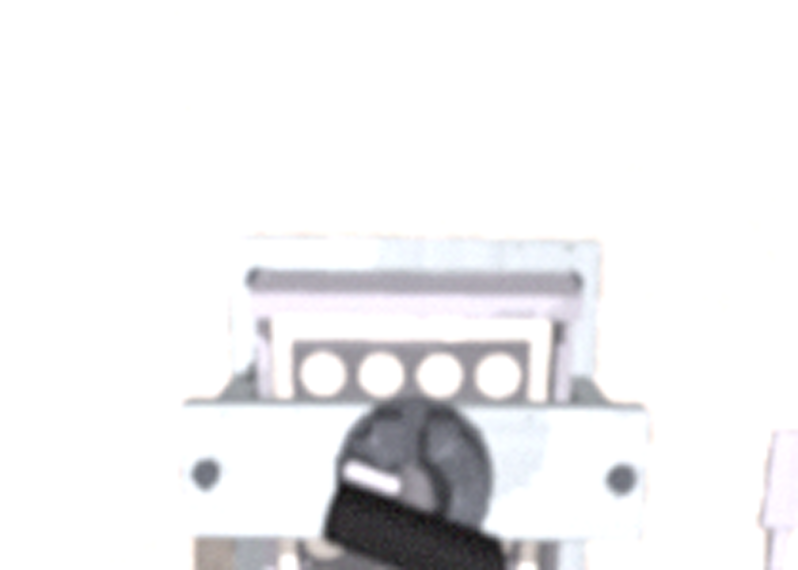

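Request:
{"api": "step_arm", "payload": {"series": [{"ax": 0,"ay": 0,"az": 0,"x": 0,"y": 0,"z": 0.04,"claw": 50},{"ax": 0,"ay": 0,"az": 0,"x": 0,"y": 0,"z": 0.05,"claw": 50},{"ax": 0,"ay": 0,"az": 0,"x": 0,"y": 0,"z": 0.05,"claw": 50},{"ax": 0,"ay": 0,"az": 0,"x": 0,"y": 0,"z": 0.05,"claw": 50}]}}

```text
time_s: 18.15
tool_pos: [0.5469, 0.0572, 0.3204]
tool_rot: [-180.0, 0.0, 82.7]
force: [0.4, -0.8, -1.0]
grip_width: 0.0433
```

```bash
python3 - <<'E'
from h import *
im=cv2.imread('pics/w16r.png')[140:200,220:330]
print(im[18:32,55].tolist())
print(workorder.sign_off())
E
```

```text
[[140, 131, 135], [147, 138, 142], [146, 137, 140], [148, 138, 143], [147, 139, 143], [152, 148, 155], [165, 165, 173], [171, 173, 183], [174, 177, 185], [172, 176, 183], [156, 158, 166], [131, 129, 135], [105, 101, 104], [89, 86, 89]]
the job is handed in; nothing more can be done
None
```

The job is handed in, and as far as my checks show it was done as asked. The hand-in reports no verdict, so I can't confirm how it was judged. I pulled the plunger up about 24 mm, turned it 70° anticlockwise, let it down into the rest notch and released it. I then pushed the cassette up the ramp until the push force rose to 8.7 N with no further motion, and backed the arm clear. It took about 18 s.

**Last checks:**
- **Plunger:** before the push, the bar's end measured 188 mm high, against about 189 mm expected for parked. It looked turned about 70° then, and looked the same in the last views.
- **Cassette:** it lies square between the rails, and the close view from above shows no gap to the top stop.
- **Bystanders:** the dishes and spatula look unmoved in the last pictures. The timer was never approached, but I did not measure it at the end.

**What disagreed:**
- **Fingertips:** the description puts them 8 mm ahead of the TCP, but the cameras showed them about 25 mm behind it. The first gentle close missed the bar because of this, so I corrected the height and gripped again.
- **Gap at the stop:** the overhead camera showed a dark line of about 2 mm at the top stop. The closer wrist camera view and the push force did not support a real gap.

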